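# Unnest the reducing sleeves and put each in its saucer

### The arm

A 6-joint arm with a two-finger parallel gripper is mounted at the origin on the work surface. World frame = base frame: x ahead of the robot, y to its left, z up, the work surface at z = 0. Lengths are in m, angles in rad, forces in N, time in s.
With the tool pointing down it reaches from about 0.325 to 0.775 m from the base axis. Payload 9.3 kg.
Tool frame: the origin (TCP) lies at the very end of the fingers, on their centre line; the grasp point (between the pads) lies 19 mm behind it (env.grasp_offset is the distance from the TCP to the grasp point, in m); x points along the fingers, y is the direction in which the jaws open and shut, and the axes are right-handed (so a half turn about x gives the same grasp; the last joint's range is limited). The gripper opens to 85 mm and grips with 20 to 120 N. Pads are 22 mm wide; open, the fingers measure 114 mm over their backs; the gripper's body (76 mm by 85 mm) begins 54 mm behind the grasp point. The pads swing forward as they close: fully open they stand 13 mm farther back than shut.
Start: joints at [-1.33, 0.259, 0.021, 1.334, 0, 1.418], TCP at [0.211, -0.508, 0.199] pointing down, gripper open.
Joint ranges: [-3.04, 3.04], [-0.91, 1.82], [-1.04, 1.36], [-1.92, 1.95], [-1.52, 1.45], [-3.14, 3.14]. Speed limits (rad/s): [2.22, 2.22, 2.79, 3.14, 3.14, 3.14].

### API

Orientations are given as a unit quaternion [w, x, y, z].
In Python, from rig import env, eyes, workorder gives the robot as it stands.
- The arm moves only by the shell command python3 -m inch 'ROWS' [FORCE]. ROWS is JSON, a list of rows, each a list of 7 numbers: the turn, a rotation vector about the tool's x, y, z in rad, then the shift along the tool's x, y, z in cm, then the closure, from -1 (fully open) to 1 (shut), so that 0 is half open. In form: [[wx, wy, wz, dx, dy, dz, claw], ...]. A call has 1 to 12 rows; each row is the pose to reach, as a shift and turn from the pose commanded when the call began, along the tool's axes at that moment; what a row does not reach only later rows make up. A row lasts 1/12 s, in which the tool goes at most 41.7 mm and 7.16 degrees, less where a joint would pass 70% of its speed; a pose out of reach is approached as far as the arm can. A call with a gripper value outside its range is refused whole. The fingers move at their own pace and stop on an object; FORCE is the grip in N (left out, the last holds). Time passes only in rows, so rows that repeat a pose let the fingers close. It gives the time, the measured TCP pose, the force and the opening at its end, in the units of the state.
- env.sense(): the state, without advancing time (a new reading comes with each control period).
- eyes.snapshot(name): name is "scene" or "top"; returns a dict with "pixels" (400x640x3 uint8, red, green, blue), "fx", "fy", "cx", "cy" (pixels), "dist_coeffs" ([k1, k2, p1, p2, k3] as OpenCV has them; the pictures are not rectified), "R" (3x3) and "t" (3): a world point X has camera coordinates R X + t. Camera axes: x right, y down, z forward; pixel columns grow to the right and rows downward; lengths in m; the calibration is good to about 2 mm. A picture is of the moment at which its call begins. There is no depth.
- workorder.sign_off(): hands the job in, once; it reports no verdict.
The state is a dict: "t": time; "joint_pos": joint angles; "qd": joint speeds; "tau": joint torques, N m; "eef_pos": TCP position; "eef_rot": TCP orientation; "force": force on the tool from outside, world axes, zero at the start; "moment": the same for the moment, N m; "width": finger opening in m.
Only numpy, scipy, OpenCV 4.12 (cv2) and the standard library are available. Lean on these libraries where they do the work, as an engineer would, in place of code of your own. Each camera call takes 0.05 s, during which the arm holds its last target.

### The job

Someone left the reducing sleeves pushed into one another in the blue holder bolted to the smithy bench. Pull the brass small sleeve and the pale medium sleeve apart and out of the holder, and set each one down, without dropping it, upright with its thick collar on top in the empty red saucer of its size: the small sleeve in the smallest saucer, the medium sleeve in the middle-sized one. The large dark sleeve already stands in the largest saucer.

Things in the scene. Friction and masses are not known exactly. Their poses are not given: they have to be found in the camera images.
- sleeve_small: Brass-coloured tube, 0.4 kg, 66 mm tall: body 28 mm in diameter, 32 mm long; on top of it a thicker collar 40 mm in diameter, 34 mm high. Origin: centre of its underside, z up through the collar. At first the body is plugged with 1.5 mm play into the medium sleeve's bore, collar resting on that sleeve's top: only the collar shows. It pulls straight up, free after 32 mm.
- sleeve_medium: Pale aluminium tube, 0.55 kg, 66 mm tall: body 43 mm in diameter, 32 mm long; collar on top 54 mm in diameter, 34 mm high; bore 31 mm. Origin: centre of underside, z up. At first plugged with 1.5 mm play into the fixed blue holder (68 mm in diameter, 46 mm high, 110 mm flange), collar on its rim, origin 14 mm above the bench. Pulls straight up, free after 32 mm.
- saucer_small: Smallest of three round red saucers fixed to the bench: 72 mm outside, 62 mm inside diameter, rim 12 mm high, floor 6 mm above the bench. Empty at first. Origin: centre of its underside, on the bench. Which saucer stands left, right or far varies.
- saucer_medium: Middle-sized red saucer, fixed: 88 mm outside, 78 mm inside diameter, rim 12 mm high, floor 6 mm above the bench. Empty at first. Origin: centre of its underside, on the bench. (The largest saucer, 104 mm, holds the large dark sleeve, 68 mm in diameter, top 72 mm above the bench.)
Not all that is in view belongs to the job. Several things have the shape of the sleeve_small; the one meant has the colours described above.

How it is judged:
By the outcome, as a careful person would: the job done as asked, in the order asked, and still so for the second after the job is handed in, with the robot touching nothing.
It also fails if it takes over 58 s, if anything falls off the work surface, if the arm or the gripper's body presses on something with over 40 N, if the wrist force passes 120 N, or if a joint passes its speed limit or range.

## Working session

There is one attempt and no reset: what is moved stays moved. The work goes in short steps, Python scripts to look and compute and a shell command to move; the robot and the scene stay as the last step left them, time stands still between calls to the robot, and variables do not carry over. Pictures are saved under pics/ and viewed, and the job is handed in when it is done.

```bash
ls; mkdir -p pics; python3 - <<'E'
from rig import env, eyes
import cv2,numpy as np
s=env.sense(); print({k:np.round(v,3).tolist() for k,v in s.items()})
for n in("scene","top"):
    d=eyes.snapshot(n); cv2.imwrite(f"pics/{n}0.png",d["pixels"][:,:,::-1])
    print(n,d["fx"],d["cx"],d["dist_coeffs"],np.round(-np.array(d["R"]).T@d["t"],3),np.round(d["R"],2).tolist())
E
```

```text
pics
{'t': 0.0, 'joint_pos': [-1.33, 0.259, 0.021, 1.334, 0.0, 1.418], 'qd': [-0.0, -0.0, 0.0, -0.002, -0.0, 0.002], 'tau': [0.0, -55.564, 34.453, 0.014, -0.0, -0.0], 'eef_pos': [0.211, -0.508, 0.199], 'eef_rot': [-0.138, -0.693, -0.139, 0.693], 'force': [-0.474, -0.146, 0.214], 'moment': [-0.026, -0.03, -0.053], 'width': 0.085}
scene 477.2713152425602 316.52957918546815 [-0.11037116  0.          0.          0.          0.        ] [1.109 0.172 0.951] [[-0.33, 0.94, -0.0], [0.78, 0.27, -0.56], [-0.53, -0.19, -0.83]]
top 417.06876807571143 321.71184753705637 [0.02000234 0.         0.         0.         0.        ] [ 0.528 -0.007  0.842] [[0.03, -1.0, 0.02], [-1.0, -0.03, -0.06], [0.06, -0.02, -1.0]]
```

View pics/scene0.png

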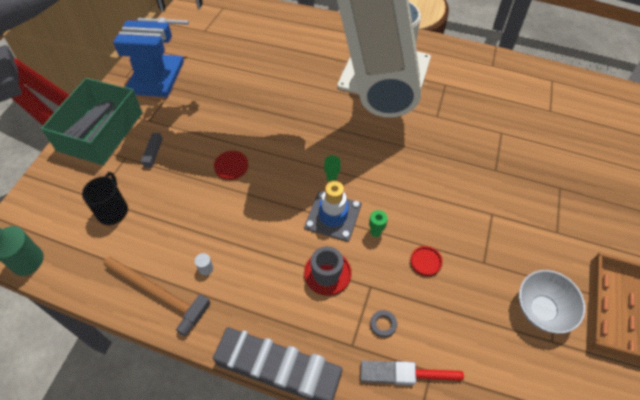

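View pics/top0.png

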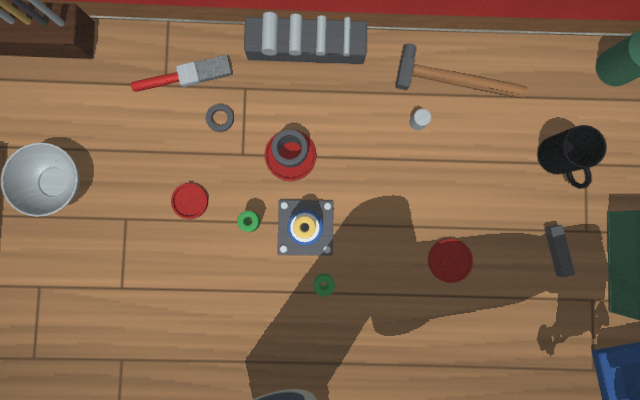

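```bash
cat > h.py <<'E'
from rig import env, eyes
import cv2,numpy as np
def K(d): return np.array([[d["fx"],0,d["cx"]],[0,d["fy"],d["cy"]],[0,0,1.]])
def ray(d,uv):
    p=cv2.undistortPoints(np.array(uv,float).reshape(-1,1,2),K(d),np.array(d["dist_coeffs"])).reshape(-1,2)
    R=np.array(d["R"]);t=np.array(d["t"]).ravel()
    return -R.T@t, np.c_[p,np.ones(len(p))]@R
def plane(d,uv,z):
    c,v=ray(d,uv); return c+v*((z-c[2])/v[:,2])[:,None]
def proj(d,X):
    R=np.array(d["R"]);t=np.array(d["t"]).ravel()
    return cv2.projectPoints(np.array(X,float).reshape(-1,1,3),cv2.Rodrigues(R)[0],t,K(d),np.array(d["dist_coeffs"]))[0].reshape(-1,2)
def blobs(d,lo,hi,z,amin=60):
    hsv=cv2.cvtColor(d["pixels"],cv2.COLOR_RGB2HSV)
    m=cv2.inRange(hsv,np.array(lo),np.array(hi))
    if lo[0]==0: m|=cv2.inRange(hsv,np.array([172,lo[1],lo[2]]),np.array([180,255,255]))
    out=[]
    for c in cv2.findContours(m,cv2.RETR_EXTERNAL,cv2.CHAIN_APPROX_NONE)[0]:
        if cv2.contourArea(c)<amin: continue
        P=plane(d,c.reshape(-1,2),z)[:,:2].astype(np.float32)
        (x,y),r=cv2.minEnclosingCircle(P*1000)
        e=cv2.fitEllipse(P*1000)
        out.append((c.reshape(-1,2).mean(0).round(0).tolist(),np.round([x,y,2*r],1).tolist(),np.round(e[0],1).tolist(),np.round(e[1],1).tolist()))
    return out
E
python3 - <<'E'
from h import *
for n in("scene","top"):
    d=eyes.snapshot(n)
    print(n,"red");[print(b) for b in blobs(d,(0,150,60),(6,255,255),.012)if b[1][2]<130]
    print("brass");[print(b) for b in blobs(d,(18,110,120),(32,255,255),.114,20)if b[1][2]<130]
    im=d["pixels"][:,:,::-1]
    c=(305,228) if n=="top" else (335,205)
    cr=im[c[1]-50:c[1]+70,c[0]-75:c[0]+75]
    cv2.imwrite(f"pics/crop_{n}.png",cv2.resize(cr,None,fx=5,fy=5,interpolation=cv2.INTER_CUBIC))
E
```

```text
scene red
([439.0, 375.0], [817.3, 321.3, 92.6], [819.2, 321.9], [19.6, 117.6])
([327.0, 278.0], [682.0, 46.9, 104.4], [680.4, 45.5], [93.6, 99.5])
([426.0, 261.0], [584.9, 244.1, 75.6], [584.5, 242.6], [68.1, 73.3])
([231.0, 165.0], [480.5, -277.2, 91.6], [480.3, -276.9], [84.1, 89.4])
brass
([334.0, 191.0], [542.1, 16.0, 60.6], [541.4, 12.5], [38.2, 59.5])
top red
([450.0, 260.0], [472.9, -279.4, 88.1], [472.9, -279.5], [84.4, 85.7])
([189.0, 200.0], [577.8, 240.5, 71.9], [577.6, 240.6], [69.4, 70.4])
([290.0, 150.0], [683.8, 43.9, 41.5], [684.6, 44.0], [29.4, 39.5])
([290.0, 158.0], [675.1, 44.1, 103.2], [677.0, 44.4], [93.7, 100.2])
([154.0, 82.0], [818.9, 321.7, 94.6], [814.1, 321.2], [20.3, 118.2])
brass
([304.0, 227.0], [531.2, 9.6, 36.9], [531.0, 9.5], [35.4, 35.7])
([14.0, 14.0], [891.9, 525.7, 61.0], [889.5, 524.3], [3.3, 62.4])
```

View pics/crop_top.png

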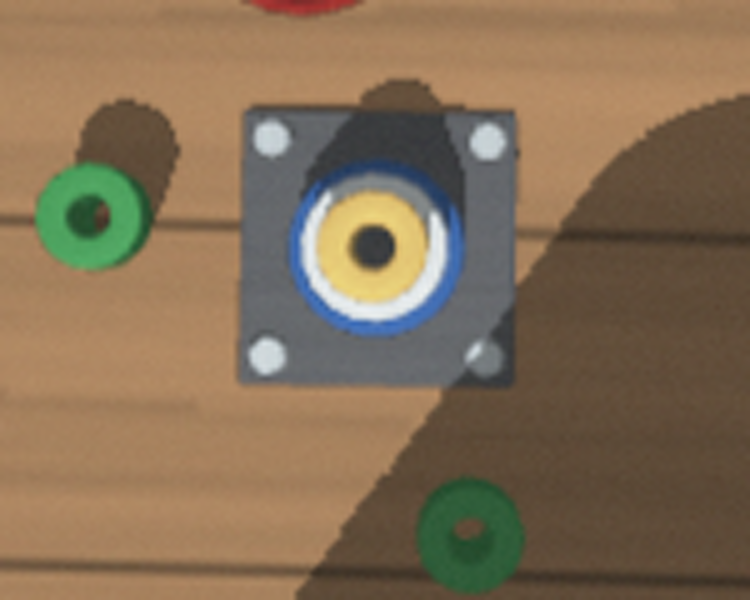

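View pics/crop_scene.png

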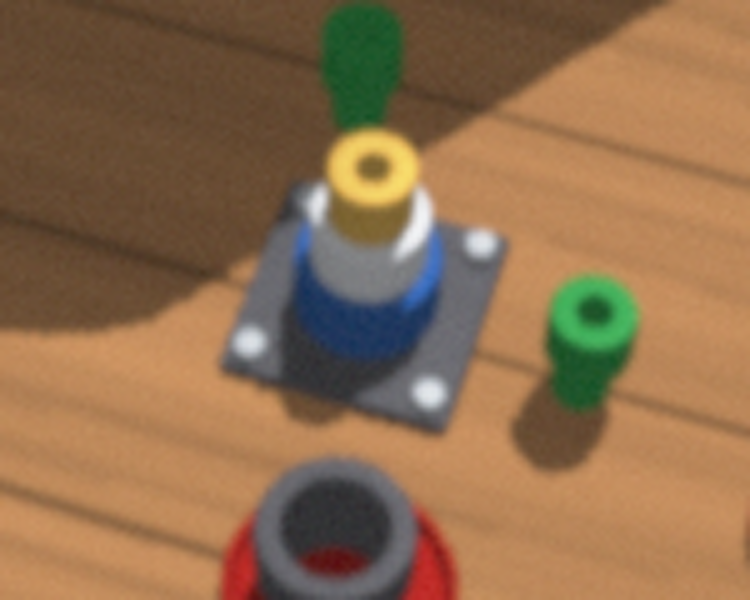

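```bash
cat >> h.py <<'E'
from scipy.spatial.transform import Rotation as Ro
def tool():
    s=env.sense(); q=np.array(s["eef_rot"]); return s,Ro.from_quat(q[[1,2,3,0]]).as_matrix()
def togo(X):
    s,R=tool(); return np.round(R.T@(np.array(X)-s["eef_pos"])*100,2)
def tri(uvs,ds):
    A=np.zeros((3,3));b=np.zeros(3)
    for uv,d in zip(uvs,ds):
        c,v=ray(d,[uv]);v=v[0]/np.linalg.norm(v);M=np.eye(3)-np.outer(v,v);A+=M;b+=M@c
    return np.linalg.solve(A,b)
E
python3 - <<'E'
from h import *
ds=[eyes.snapshot("scene"),eyes.snapshot("top")]
cs=[]
for d,(u,v,w) in zip(ds,[(335,188,8),(305,228,8)]):
    # dark bore inside brass top
    V=cv2.cvtColor(d["pixels"],cv2.COLOR_RGB2HSV)[:,:,2]
    sub=V[v-w:v+w,u-w:u+w]; 
    hsv=cv2.cvtColor(d["pixels"],cv2.COLOR_RGB2HSV)
    m=cv2.inRange(hsv,np.array((18,80,190)),np.array((32,255,255)))
    c=max([c for c in cv2.findContours(m,cv2.RETR_EXTERNAL,cv2.CHAIN_APPROX_NONE)[0] if abs(c.reshape(-1,2).mean(0)-[u,v]).max()<12],key=cv2.contourArea)
    e=cv2.fitEllipse(c); cs.append(e[0]); print(e, plane(d,[e[0]],.114))
print("tri",tri(cs,ds))
s,R=tool();print(R.round(3));print(s["eef_pos"])
for u,v in [(248,221),(324,285)]: print(plane(ds[1],[(u,v)],.066))
E
```

```text
((334.4352722167969, 188.4047393798828), (13.668030738830566, 17.69023323059082), 92.068603515625) [[0.53551302 0.01179706 0.114     ]]
((304.011962890625, 226.95703125), (20.601552963256836, 20.72809600830078), 85.98564147949219) [[0.53056719 0.00957055 0.114     ]]
tri [0.53050008 0.01005443 0.10654171]
[[-0.     0.384 -0.923]
 [ 0.    -0.923 -0.384]
 [-1.    -0.    -0.   ]]
[ 0.21099648 -0.50779904  0.19899111]
[[0.53915921 0.1145966  0.066     ]]
[[ 0.42513859 -0.02909497  0.066     ]]
```

Three things have the small sleeve's shape (top-view pixels): brass in the holder at (305,228), and green ones at (248,221) and (324,285). The crop shows that only the one in the holder is brass, so that is the one meant. The empty saucers are the small one at (190,201) and the middle-sized one at (450,260).

```bash
python3 -m inch '[[0,0,0,0,-0.6,-0.8,-1],[-0.06,0,0,0,-2,-2.8,-1],[-0.12,0,0,0,-4,-5.6,-1],[-0.18,0,0,0,-6,-8.4,-1],[-0.24,0,0,0,-8,-11.1,-1],[-0.3,0,0,0,-10,-13.9,-1],[-0.36,0,0,0,-12,-16.7,-1],[-0.42,0,0,0,-14,-19.5,-1],[-0.48,0,0,0,-16,-22.3,-1],[-0.54,0,0,0,-18,-25.1,-1],[-0.6,0,0,0,-19.5,-27.2,-1],[-0.6,0,0,0,-20.2,-28.1,-1]]' 30
python3 -c "
from h import *
print(togo([.5315,.0105,.16]),tool()[0]['joint_pos'].round(2) if hasattr(tool()[0]['joint_pos'],'round') else tool()[0]['joint_pos'])"
```

```text
t: 1.3
eef_pos: [0.394, -0.2102, 0.1994]
eef_rot: [0.339, 0.621, 0.339, -0.62]
force: [-0.7, -0.7, -0.0]
width: 0.0854
[  3.96  -0.35 -26.  ] [-0.68  0.08 -0.2   1.29  0.    1.46]
```

```bash
python3 -m inch '[[0,0,0,0,0,-1.5,-1],[0,0,0,0,0,-4.5,-1],[0,0,0,0,0,-7.5,-1],[0,0,0,0,-0.1,-10.5,-1],[0,0,0,0,-0.2,-13.5,-1],[0,0,0,0,-0.3,-16.5,-1],[0,0,0,0,-0.3,-19.5,-1],[0,0,0,0,-0.3,-22.5,-1],[0,0,0,1,-0.3,-24.8,-1],[0,0,0,2,-0.3,-25.7,-1],[0,0,0,3,-0.3,-26,-1],[0,0,0,3.5,-0.3,-26,-1]]'
python3 - <<'E'
from h import *
print(togo([.5315,.0105,.083]),tool()[1].round(2).tolist())
for n in("scene",):
    d=eyes.snapshot(n); cv2.imwrite("pics/s1.png",cv2.resize(d["pixels"][100:300,230:440,::-1],None,fx=3,fy=3))
E
```

```text
t: 2.3
eef_pos: [0.5314, 0.0065, 0.1624]
eef_rot: [-0.337, -0.621, -0.338, 0.622]
force: [-0.3, -0.2, -1.0]
width: 0.0857
[ 7.94 -0.19 -0.35] [[-0.0, 0.84, -0.54], [0.0, -0.54, -0.84], [-1.0, -0.0, 0.0]]
```

View pics/s1.png

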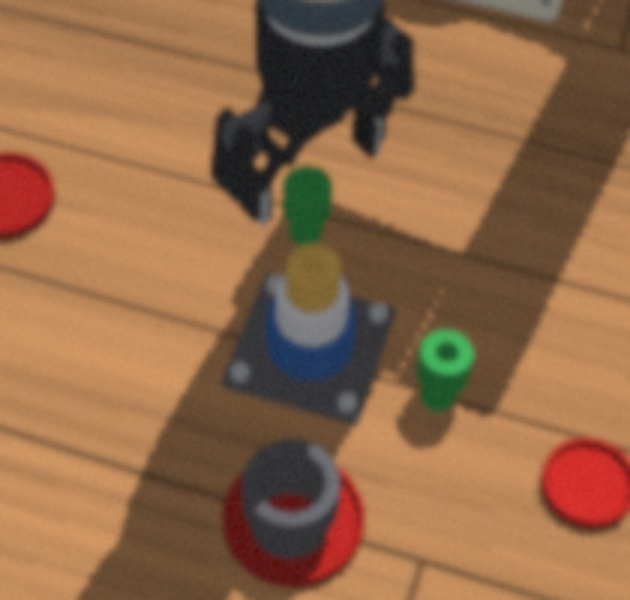

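The gripper is above the stack, and its open fingers straddle the brass collar at crop (313,265).

```bash
python3 -m inch '[[0,0,0,0,0,0,-1],[0,0,0,1,0,0,-1],[0,0,0,2.5,0,0,-1],[0,0,0,4,0,0,-1],[0,0,0,4,0,0,-1],[0,0,0,4,0,0,-1]]'
python3 - <<'E'
from h import *
print(togo([.5315,.0105,.083]))
E
```

```text
t: 2.85
eef_pos: [0.5318, 0.0054, 0.124]
eef_rot: [-0.337, -0.622, -0.337, 0.622]
force: [0.7, 1.0, 0.3]
width: 0.0853
[ 4.1  -0.3  -0.42]
```

```bash
python3 -m inch '[[0,0,0,0,-0.3,-0.4,-1],[0,0,0,1,-0.3,-0.4,-1],[0,0,0,2,-0.3,-0.4,-1],[0,0,0,3,-0.3,-0.4,-1],[0,0,0,4,-0.3,-0.4,-1],[0,0,0,4,-0.3,-0.4,-1],[0,0,0,4,-0.3,-0.4,-1]]'
python3 - <<'E'
from h import *
print(togo([.5315,.0105,.083]))
for n in("scene","top"):
    d=eyes.snapshot(n); cv2.imwrite(f"pics/{n}2.png",cv2.resize(d["pixels"][140:290,230:430,::-1],None,fx=4,fy=4))
E
```

```text
t: 3.43
eef_pos: [0.5315, 0.0111, 0.0833]
eef_rot: [-0.337, -0.621, -0.337, 0.622]
force: [-0.7, -0.2, 0.1]
width: 0.0852
[0.03 0.03 0.05]
```

View pics/scene2.png

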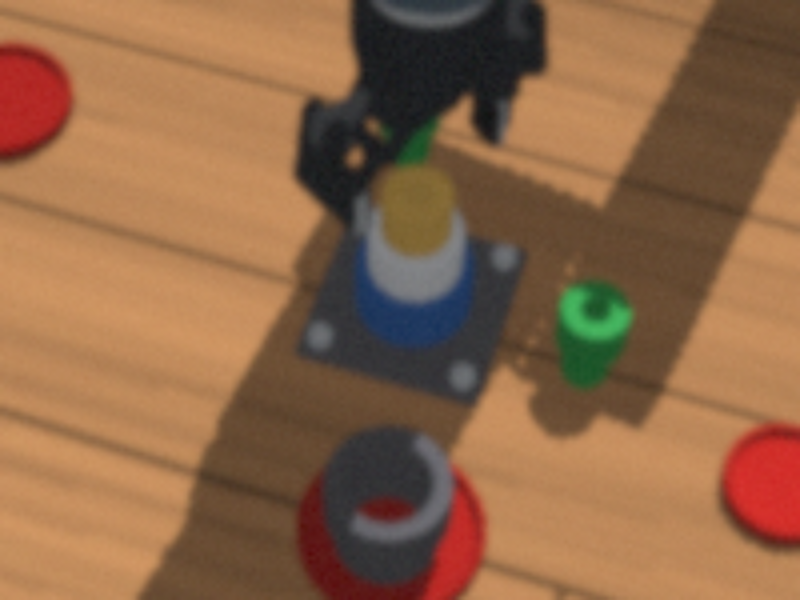

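```bash
python3 - <<'E'
from h import *
d=eyes.snapshot("scene");s,R=tool()
for z in(.083,.096): 
  for k in(-.0425,0,.0425):
    print(z,k,((proj(d,s["eef_pos"]+np.array([0,0,z-.083])+R[:,1]*k)[0]-[230,140])*4).round(0))
im=d["pixels"][165:205,295:375,::-1]
cv2.imwrite("pics/s3.png",cv2.resize(im,None,fx=10,fy=10,interpolation=cv2.INTER_CUBIC))
E
```

```text
0.083 -0.0425 [476. 181.]
0.083 0 [417. 220.]
0.083 0.0425 [356. 259.]
0.096 -0.0425 [477. 168.]
0.096 0 [417. 206.]
0.096 0.0425 [356. 246.]
```

View pics/s3.png

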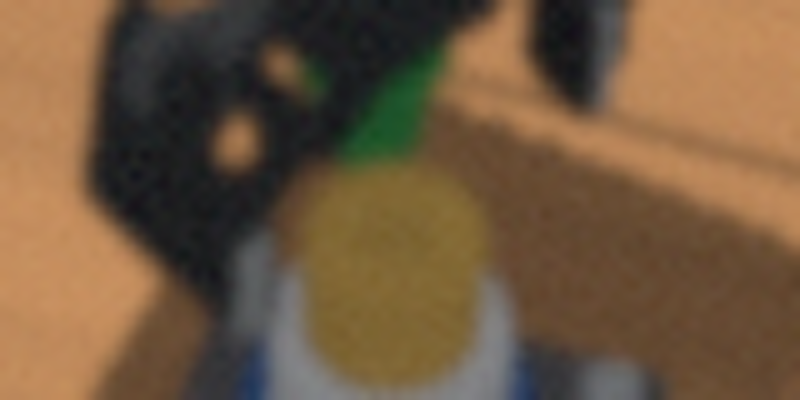

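View pics/top2.png

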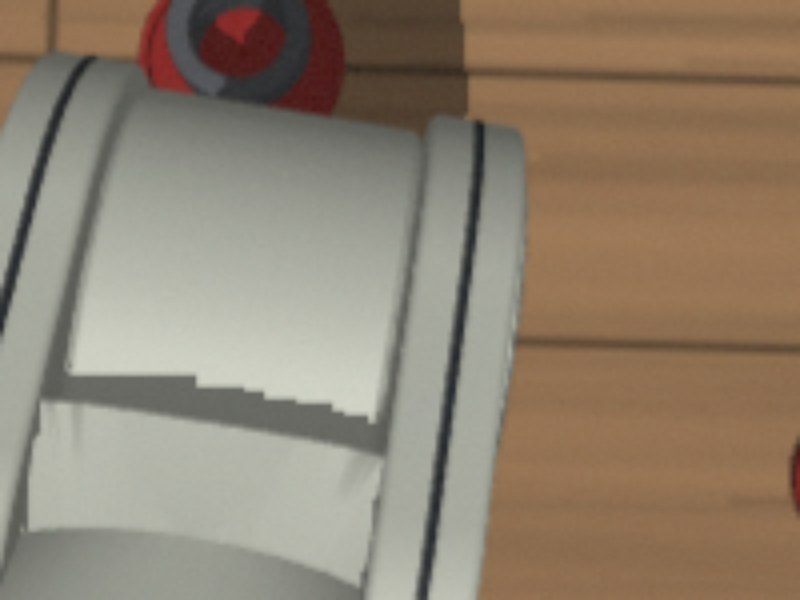

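```bash
python3 -m inch '[[0,0,0,0,0,0,-0.6],[0,0,0,0,0,0,-0.3],[0,0,0,0,0,0,-0.1],[0,0,0,0,0,0,0],[0,0,0,0,0,0,0],[0,0,0,0,0,0,0]]' 20
python3 - <<'E'
from h import *
print(togo([.5315,.0105,.083]))
for n in("scene",):
    d=eyes.snapshot(n); cv2.imwrite(f"pics/{n}4.png",cv2.resize(d["pixels"][150:230,280:400,::-1],None,fx=6,fy=6))
E
```

```text
t: 4.08
eef_pos: [0.532, 0.011, 0.0842]
eef_rot: [0.337, 0.622, 0.337, -0.622]
force: [0.4, -0.0, -0.7]
width: 0.0428
[ 0.12 -0.02  0.07]
```

View pics/scene4.png

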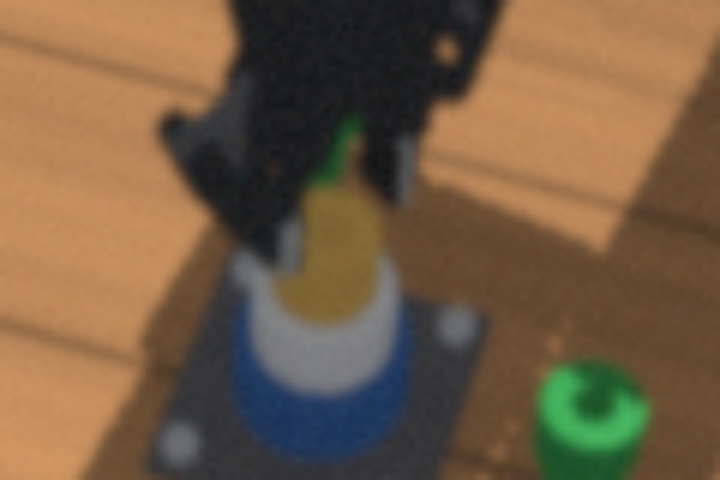

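The pads straddle the brass collar, with tips at crop (285,270) and (395,200), well above the pale collar. I'll go 5 mm lower, then grip.

```bash
python3 -m inch '[[0,0,0,0.2,0,0,0],[0,0,0,0.4,0,0,0],[0,0,0,0.5,0,0,0],[0,0,0,0.5,0,0,0.1],[0,0,0,0.5,0,0,0.3],[0,0,0,0.5,0,0,0.5],[0,0,0,0.5,0,0,0.5],[0,0,0,0.5,0,0,0.5]]' 40
python3 - <<'E'
from h import *
d=eyes.snapshot("scene"); cv2.imwrite(f"pics/scene5.png",cv2.resize(d["pixels"][150:230,280:400,::-1],None,fx=6,fy=6))
E
```

```text
t: 4.8
eef_pos: [0.532, 0.0109, 0.0793]
eef_rot: [0.337, 0.622, 0.337, -0.622]
force: [-1.2, -0.0, 3.3]
width: 0.0353
```

View pics/scene5.png

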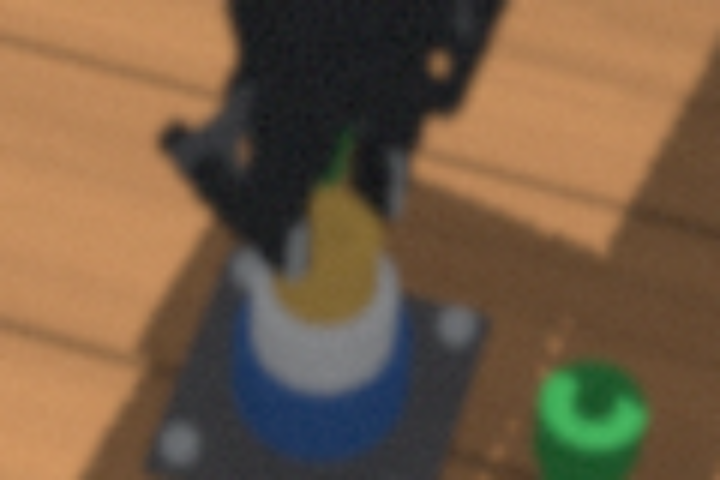

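```bash
python3 -m inch '[[0,0,0,0,0,0,0.5],[0,0,0,0,0,0,0.5]]' 40
```

```text
t: 5.02
eef_pos: [0.532, 0.0109, 0.0793]
eef_rot: [0.337, 0.622, 0.337, -0.622]
force: [-1.5, -0.7, 3.4]
width: 0.036
```

```bash
python3 -m inch '[[0,0,0,-0.1,0,0,0.5],[0,0,0,-0.3,0,0,0.5],[0,0,0,-0.5,0,0,0.5],[0,0,0,-0.8,0,0,0.5],[0,0,0,-0.8,0,0,0.5]]' 40
python3 - <<'E'
from h import *
d=eyes.snapshot("scene"); cv2.imwrite(f"pics/scene6.png",cv2.resize(d["pixels"][155:225,285:385,::-1],None,fx=8,fy=8,interpolation=cv2.INTER_CUBIC))
E
```

```text
t: 5.43
eef_pos: [0.5322, 0.011, 0.0875]
eef_rot: [0.337, 0.622, 0.337, -0.621]
force: [0.4, 1.2, -5.3]
width: 0.0355
```

View pics/scene6.png

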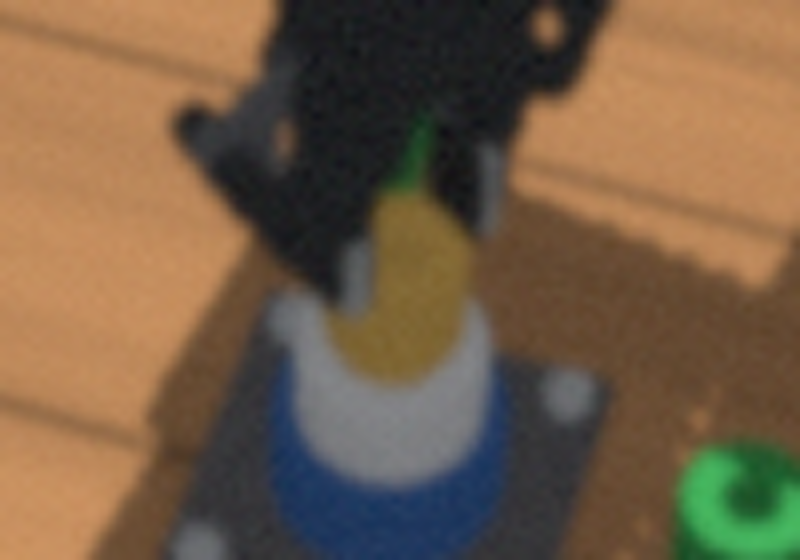

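```bash
python3 -m inch '[[0,0,0,-0.4,0,0,0.5],[0,0,0,-1,0,0,0.5],[0,0,0,-1.6,0,0,0.5],[0,0,0,-2.2,0,0,0.5],[0,0,0,-2.8,0,0,0.5],[0,0,0,-3.4,0,0,0.5],[0,0,0,-4,0,0,0.5],[0,0,0,-4.5,0,0,0.5],[0,0,0,-4.5,0,0,0.5]]' 40
python3 - <<'E'
from h import *
d=eyes.snapshot("scene"); cv2.imwrite(f"pics/scene7.png",cv2.resize(d["pixels"][135:225,285:385,::-1],None,fx=6,fy=6,interpolation=cv2.INTER_CUBIC))
E
```

```text
t: 6.23
eef_pos: [0.5325, 0.0109, 0.1334]
eef_rot: [0.337, 0.622, 0.337, -0.621]
force: [0.1, 0.6, -4.7]
width: 0.0355
```

View pics/scene7.png

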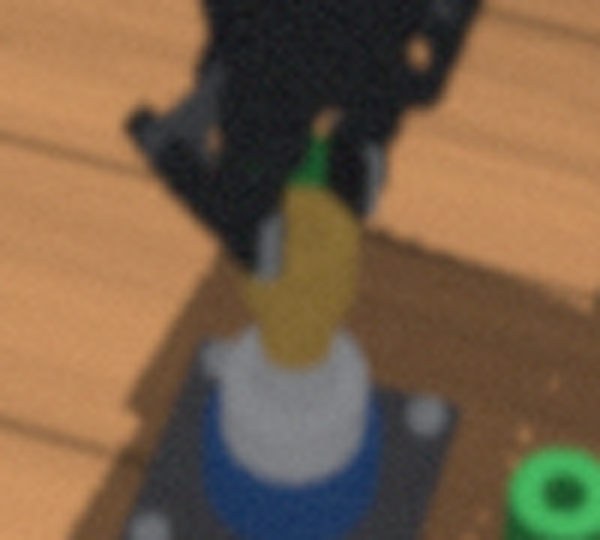

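The brass sleeve is out and hangs upright. Its body end is at crop (300,365), and the pale sleeve has stayed seated in the holder. Force on the tool is about -4.7 N, which fits 0.4 kg.

```bash
python3 -c "
from h import *
print(togo([.581,.242,.1334]),togo([.581,.242,.06]))"
```

```text
[ -0.06  -8.53 -22.02] [  7.28  -8.53 -22.02]
```

```bash
python3 -m inch '[[0,0,0,0,-0.2,-0.6,0.5],[0,0,0,0,-0.8,-2,0.5],[0,0,0,0,-1.5,-4,0.5],[0,0,0,0,-2.3,-6,0.5],[0,0,0,0,-3.1,-8,0.5],[0,0,0,0,-3.9,-10,0.5],[0,0,0,0,-4.7,-12,0.5],[0,0,0,0,-5.4,-14,0.5],[0,0,0,0,-6.2,-16,0.5],[0,0,0,0,-7,-18,0.5],[0,0,0,0,-7.7,-20,0.5],[0,0,0,0,-8.2,-21.2,0.5]]'
python3 -m inch '[[0,0,0,0,-0.2,-0.5,0.5],[0,0,0,0,-0.3,-0.8,0.5],[0,0,0,0,-0.3,-0.8,0.5],[0,0,0,0,-0.3,-0.8,0.5]]'
python3 - <<'E'
from h import *
print(togo([.581,.242,.06]))
for n in("scene","top"):
  d=eyes.snapshot(n); c=(427,235) if n=="scene" else (190,200)
  cv2.imwrite(f"pics/{n}8.png",cv2.resize(d["pixels"][c[1]-60:c[1]+60,c[0]-60:c[0]+60,::-1],None,fx=5,fy=5,interpolation=cv2.INTER_CUBIC))
E
```

```text
t: 7.28
eef_pos: [0.5789, 0.2357, 0.1314]
eef_rot: [-0.337, -0.621, -0.338, 0.622]
force: [-0.1, -0.8, -4.8]
width: 0.0357
t: 7.62
eef_pos: [0.5806, 0.241, 0.1321]
eef_rot: [-0.337, -0.621, -0.337, 0.622]
force: [-0.4, 0.5, -4.6]
width: 0.0352
[ 7.21 -0.02 -0.11]
```

View pics/scene8.png

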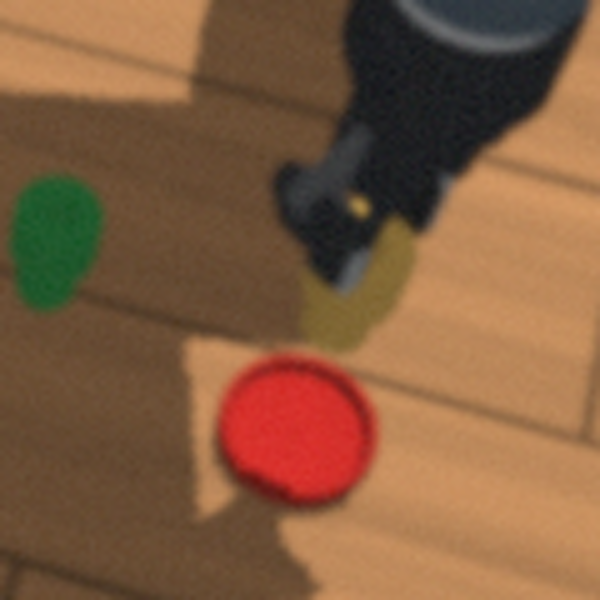

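View pics/top8.png

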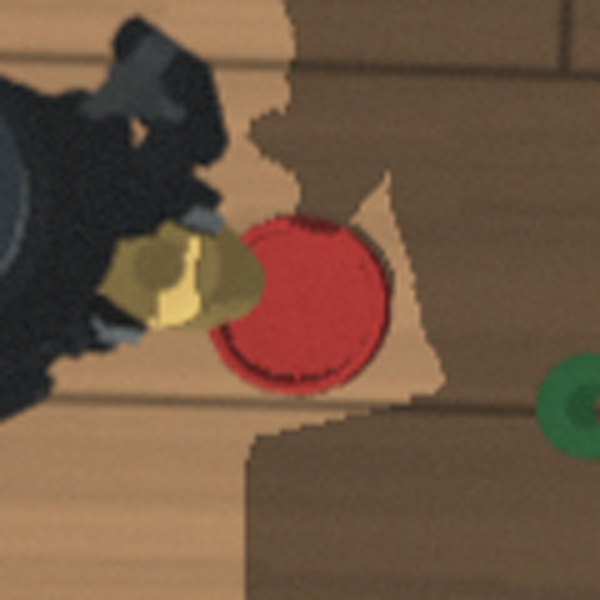

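```bash
python3 - <<'E'
from h import *
s,R=tool();b=np.array(s["eef_pos"]);print(b)
for n in("scene","top"):
  d=eyes.snapshot(n); c=(427,235) if n=="scene" else (190,200)
  for z in (.006,.101,.133,.167,.25): print(n,z,((proj(d,[b[0],b[1],z])[0]-c+[60,60])*5).round(0))
E
```

```text
[0.58073181 0.24082539 0.1323109 ]
scene 0.006 [290. 425.]
scene 0.101 [333. 320.]
scene 0.133 [350. 280.]
scene 0.167 [368. 236.]
scene 0.25 [417. 115.]
top 0.006 [300. 296.]
top 0.101 [220. 276.]
top 0.133 [188. 269.]
top 0.167 [151. 260.]
top 0.25 [ 43. 234.]
```

Projecting the TCP axis accounts for the lean in the pictures. The sleeve is upright and within about 4 mm of the saucer axis, so I'm lowering it.

```bash
python3 -m inch '[[0,0,0,0.4,-0.1,-0.1,0.5],[0,0,0,1.5,-0.2,-0.3,0.5],[0,0,0,3,-0.2,-0.4,0.5],[0,0,0,4.5,-0.2,-0.4,0.5],[0,0,0,6,-0.2,-0.4,0.5],[0,0,0,7.5,-0.2,-0.4,0.5],[0,0,0,8.5,-0.2,-0.4,0.5],[0,0,0,9,-0.2,-0.4,0.5],[0,0,0,9,-0.2,-0.4,0.5],[0,0,0,9,-0.2,-0.4,0.5]]'
python3 - <<'E'
from h import *
for n in("scene","top"):
  d=eyes.snapshot(n); c=(427,245) if n=="scene" else (190,200)
  cv2.imwrite(f"pics/{n}9.png",cv2.resize(d["pixels"][c[1]-50:c[1]+50,c[0]-60:c[0]+60,::-1],None,fx=5,fy=5,interpolation=cv2.INTER_CUBIC))
E
```

```text
t: 8.65
eef_pos: [0.5814, 0.2462, 0.0423]
eef_rot: [-0.337, -0.622, -0.337, 0.622]
force: [0.3, 0.3, -4.5]
width: 0.0357
```

View pics/scene9.png

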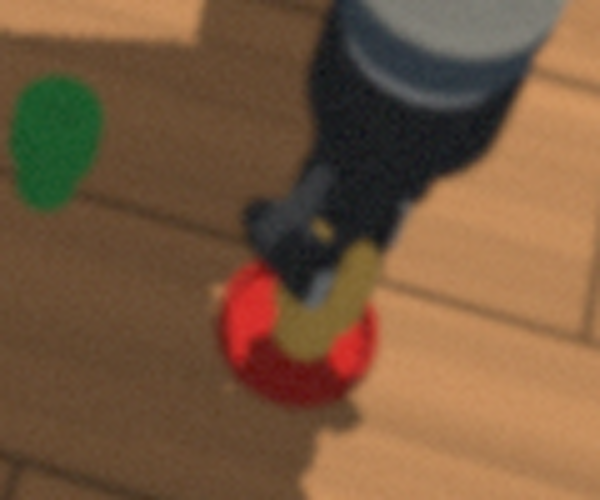

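View pics/top9.png

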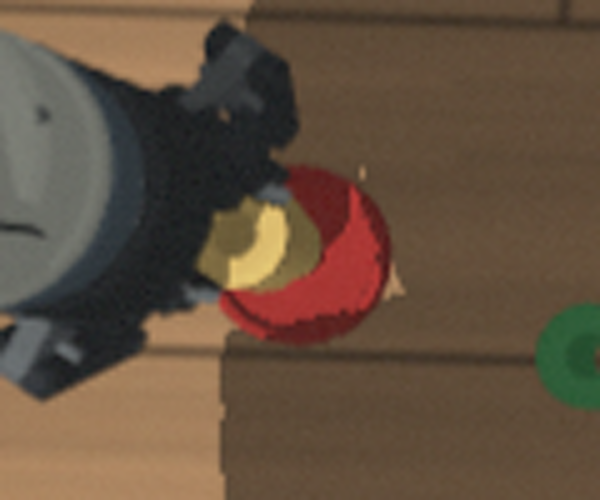

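Brass is over the saucer and well inside its rim (top crop: collar (245,245), saucer (305,255)). I'll lower it in 1 mm steps until it touches.

```bash
python3 -m inch '[[0,0,0,0.1,0.1,0.1,0.5],[0,0,0,0.2,0.1,0.1,0.5],[0,0,0,0.3,0.1,0.1,0.5],[0,0,0,0.3,0.1,0.1,0.5]]'
python3 -m inch '[[0,0,0,0.1,0,0,0.5],[0,0,0,0.1,0,0,0.5]]'
python3 -m inch '[[0,0,0,0.1,0,0,0.5],[0,0,0,0.1,0,0,0.5]]'
```

```text
t: 9.08
eef_pos: [0.5815, 0.2447, 0.0392]
eef_rot: [0.337, 0.622, 0.337, -0.622]
force: [0.4, -0.5, -5.0]
width: 0.0354
t: 9.25
eef_pos: [0.5815, 0.2448, 0.0381]
eef_rot: [-0.337, -0.622, -0.337, 0.622]
force: [-0.2, 0.9, -5.0]
width: 0.0353
t: 9.42
eef_pos: [0.5818, 0.2449, 0.0375]
eef_rot: [0.337, 0.622, 0.337, -0.621]
force: [-0.3, 0.1, -1.3]
width: 0.0354
```

Contact: the weight is coming off at TCP z = 0.0375, and I had worked out 0.0373. I'll seat it and release gently.

```bash
python3 -m inch '[[0,0,0,0.05,0,0,0.5],[0,0,0,0.05,0,0,0.3],[0,0,0,0.05,0,0,0.1],[0,0,0,0.05,0,0,0],[0,0,0,0.05,0,0,-0.1],[0,0,0,0.05,0,0,-0.3],[0,0,0,0.05,0,0,-0.6],[0,0,0,0.05,0,0,-1],[0,0,0,0.05,0,0,-1],[0,0,0,0.05,0,0,-1]]' 20
python3 - <<'E'
from h import *
for n in("scene","top"):
  d=eyes.snapshot(n); c=(427,245) if n=="scene" else (190,200)
  cv2.imwrite(f"pics/{n}10.png",cv2.resize(d["pixels"][c[1]-50:c[1]+50,c[0]-60:c[0]+60,::-1],None,fx=5,fy=5,interpolation=cv2.INTER_CUBIC))
E
```

```text
t: 10.25
eef_pos: [0.5816, 0.2448, 0.0367]
eef_rot: [-0.337, -0.622, -0.337, 0.622]
force: [-0.5, -0.6, 0.9]
width: 0.0853
```

View pics/scene10.png

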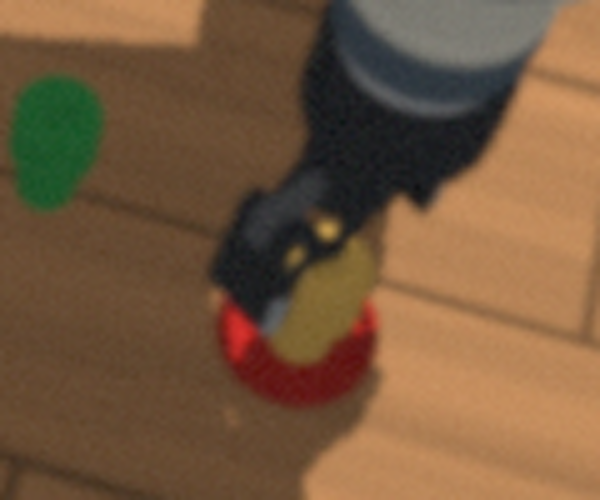

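View pics/top10.png

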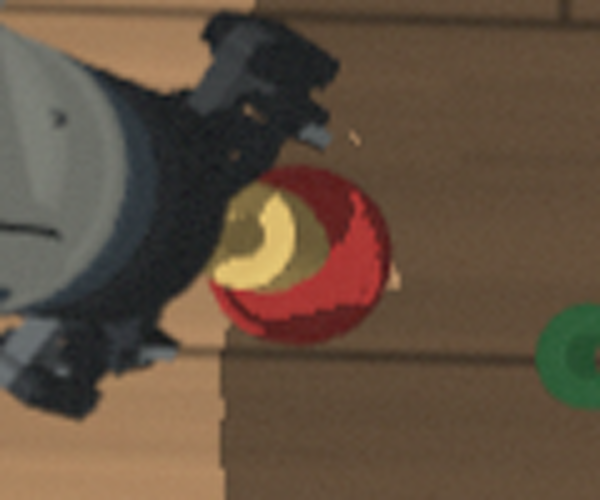

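The brass sleeve stands free in the small saucer, with its collar at top crop (245,237) and the fingers clear. I'm retreating straight up.

```bash
python3 -m inch '[[0,0,0,-0.5,0,0,-1],[0,0,0,-2,0,0,-1],[0,0,0,-4,0,0,-1],[0,0,0,-6,0,0,-1],[0,0,0,-8,0,0,-1],[0,0,0,-10,0,0,-1],[0,0,0,-11,0,0,-1],[0,0,0,-11,0,0,-1]]'
python3 - <<'E'
from h import *
print(togo([.5315,.0105,.147]))
E
```

```text
t: 11.02
eef_pos: [0.5827, 0.2451, 0.1494]
eef_rot: [0.337, 0.623, 0.337, -0.62]
force: [0.0, 0.0, 0.0]
width: 0.0857
[ 0.19  8.51 22.46]
```

```bash
python3 - <<'E'
from h import *
ds=[]
for n in("scene","top"):
  d=eyes.snapshot(n);ds.append(d)
  cv2.imwrite(f"pics/{n}11.png",cv2.resize(d["pixels"][140:280,150:470,::-1],None,fx=2.5,fy=2.5,interpolation=cv2.INTER_CUBIC))
E
```

```text
(no output)
```

View pics/top11.png

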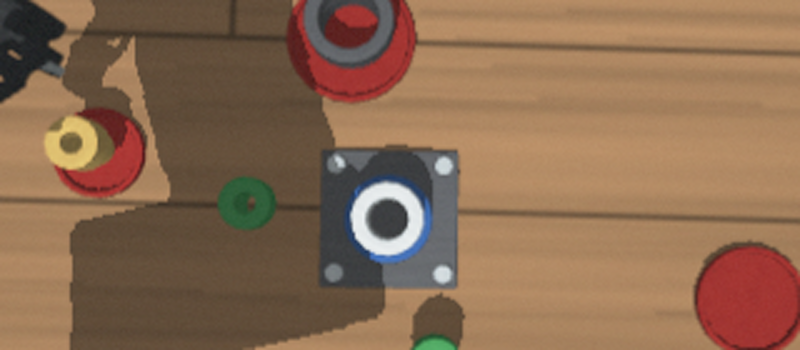

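View pics/scene11.png

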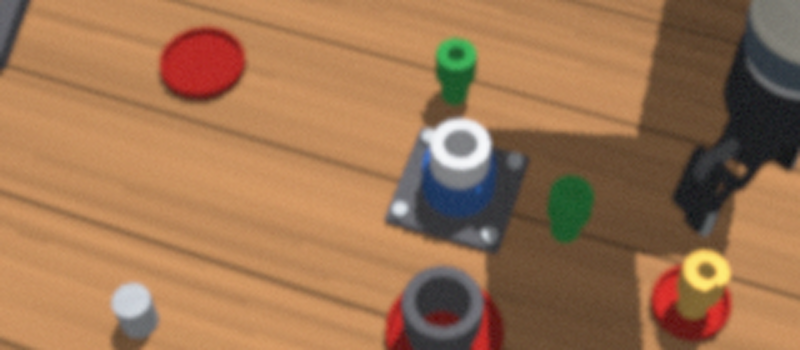

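The brass sleeve is upright in the small saucer (top crop (72,143)), and the pale sleeve is alone in the holder ((388,217)).

```bash
python3 - <<'E'
from h import *
a,b=eyes.snapshot("scene"),eyes.snapshot("top")
cs=[]
for d,(u,v) in((a,(334,197.6)),(b,(305,226.8))):
    hsv=cv2.cvtColor(d["pixels"],cv2.COLOR_RGB2HSV)
    m=cv2.inRange(hsv,np.array((0,0,200)),np.array((180,60,255)))
    c=min(cv2.findContours(m,cv2.RETR_EXTERNAL,cv2.CHAIN_APPROX_NONE)[0],key=lambda c:np.hypot(*(c.reshape(-1,2).mean(0)-[u,v]))+(99 if len(c)<12 else 0))
    P=plane(d,c.reshape(-1,2),.08)[:,:2].astype(np.float32)*1000
    e=cv2.fitEllipse(c);cs.append(e[0]);print(e[0],plane(d,[e[0]],.08),cv2.fitEllipse(P)[:2])
T=tri(cs,[a,b]);print(T)
m=[]
E
python3 -m inch '[[0,0,0,0,0.2,0.6,-1],[0,0,0,0,1,2.8,-1],[0,0,0,0,2,5.3,-1],[0,0,0,0,3,7.9,-1],[0,0,0,0,4,10.5,-1],[0,0,0,0,5,13.1,-1],[0,0,0,0,6,15.7,-1],[0,0,0,0,6.9,18.3,-1],[0,0,0,0,7.7,20.3,-1],[0,0,0,0,8.3,21.7,-1],[0,0,0,0,8.5,22.3,-1],[0,0,0,0,8.5,22.3,-1]]'
```

```text
(333.289794921875, 197.01199340820312) [[0.53522977 0.0100678  0.08      ]] ((534.908447265625, 9.951472282409668), (50.63801193237305, 54.15858840942383))
(304.46832275390625, 227.2650146484375) [[0.5301663  0.00950185 0.08      ]] ((530.2236938476562, 9.485265731811523), (50.17154312133789, 50.64513397216797))
[0.53033671 0.00919223 0.07281066]
t: 12.22
eef_pos: [0.5306, 0.0103, 0.1462]
eef_rot: [-0.336, -0.622, -0.337, 0.622]
force: [0.3, 0.0, -0.3]
width: 0.0854
```

```bash
python3 -m inch '[[0,0,0,0.4,0,0,-1],[0,0,0,2,0,0,-1],[0,0,0,4,0,0,-1],[0,0,0,6,0,0,-1],[0,0,0,7.5,0,0,-1],[0,0,0,8.5,0,0,-1],[0,0,0,8.5,0,0,-1],[0,0,0,8.5,0,0,-1]]'
python3 - <<'E'
from h import *
print(togo([.532,.0097,.05]))
E
```

```text
t: 12.88
eef_pos: [0.5311, 0.0122, 0.0615]
eef_rot: [-0.337, -0.621, -0.338, 0.622]
force: [1.6, -0.3, 0.8]
width: 0.0856
[1.15 0.21 0.16]
```

```bash
python3 -m inch '[[0,0,0,0.4,0.2,0.2,-1],[0,0,0,0.8,0.2,0.2,-1],[0,0,0,1.1,0.2,0.2,-1],[0,0,0,1.1,0.2,0.2,-0.7],[0,0,0,1.1,0.2,0.2,-0.5],[0,0,0,1.1,0.2,0.2,-0.35],[0,0,0,1.1,0.2,0.2,-0.35]]' 20
python3 - <<'E'
from h import *
d=eyes.snapshot("scene"); cv2.imwrite("pics/s12.png",cv2.resize(d["pixels"][150:230,280:400,::-1],None,fx=6,fy=6,interpolation=cv2.INTER_CUBIC))
E
```

```text
t: 13.47
eef_pos: [0.5319, 0.0087, 0.0509]
eef_rot: [0.337, 0.622, 0.337, -0.621]
force: [-0.0, 0.8, -0.3]
width: 0.058
```

View pics/s12.png

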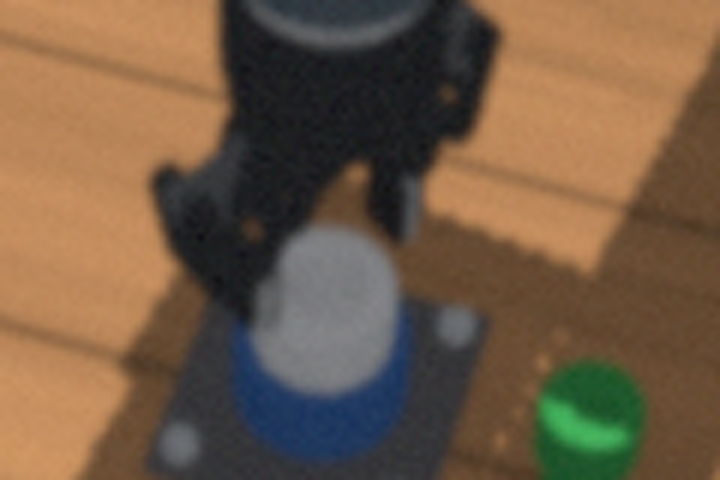

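The pads straddle the pale collar, with tips at crop (265,325) and (405,235). I'll go down 2 mm and grip.

```bash
python3 -m inch '[[0,0,0,0.1,0,0,-0.35],[0,0,0,0.2,0,0,-0.35],[0,0,0,0.2,0,0,-0.2],[0,0,0,0.2,0,0,0],[0,0,0,0.2,0,0,0.2],[0,0,0,0.2,0,0,0.2],[0,0,0,0.2,0,0,0.2]]' 45
```

```text
t: 14.1
eef_pos: [0.5318, 0.0088, 0.0487]
eef_rot: [0.337, 0.622, 0.337, -0.622]
force: [0.1, 0.3, 0.4]
width: 0.0341
```

```bash
python3 -m inch '[[0,0,0,-0.1,0,0,0.2],[0,0,0,-0.3,0,0,0.2],[0,0,0,-0.6,0,0,0.2],[0,0,0,-0.8,0,0,0.2],[0,0,0,-0.8,0,0,0.2]]'
```

```text
t: 14.52
eef_pos: [0.5321, 0.0087, 0.0573]
eef_rot: [0.337, 0.622, 0.337, -0.621]
force: [0.4, 0.2, 0.4]
width: 0.0339
```

Width 34 mm is just the commanded closure, so nothing is gripped. I'll look before going on.

```bash
python3 - <<'E'
from h import *
for n in("scene","top"):
  d=eyes.snapshot(n); cv2.imwrite(f"pics/{n}13.png",cv2.resize(d["pixels"][140:260,260:420,::-1],None,fx=5,fy=5,interpolation=cv2.INTER_CUBIC))
E
```

```text
(no output)
```

View pics/scene13.png

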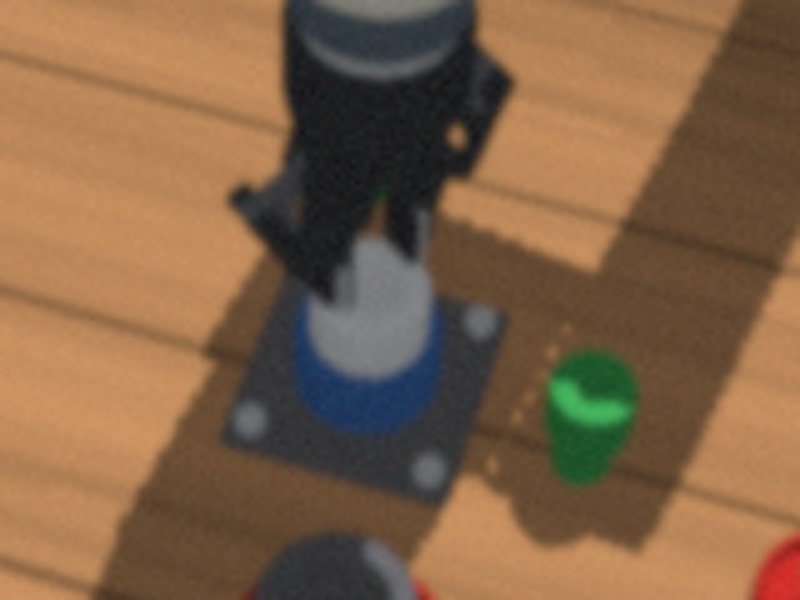

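View pics/top13.png

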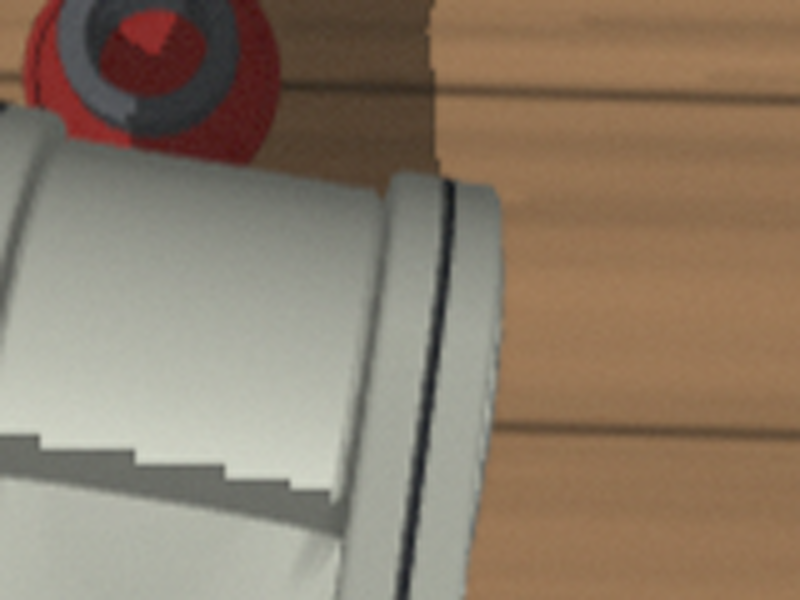

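```bash
python3 - <<'E'
from h import *
d=eyes.snapshot("scene");s,R=tool();b=np.array(s["eef_pos"])
print(b,s["width"])
# solve for height along jaw planes: point on plane (p-b).y = k
for uv,k in (((331,201),.017),((345.6,191.6),-.017),((345.6,191.6),-.024)):
    c,v=ray(d,[uv]);v=v[0];y=R[:,1]
    t=(k-(c-b)@y)/(v@y);p=c+t*v;print(uv,k,p.round(4),"tool",(R.T@(p-b)*1000).round(1))
E
```

```text
[0.53177919 0.00876082 0.05673182] 0.03412723453656242
(331, 201) 0.017 [0.5531 0.0104 0.0895] tool [-32.8  17.  -13. ]
(345.6, 191.6) -0.017 [0.5288 0.0354 0.1039] tool [-47.2 -17.  -20.7]
(345.6, 191.6) -0.024 [0.5189 0.033  0.0896] tool [-32.8 -24.  -13.3]
```

Casting rays onto the finger planes puts the pad tips about 33 mm behind the reported TCP. They closed just above the pale sleeve, and the brass must have been held only near its top edge. I'll open, go lower and check with the picture.

```bash
python3 -m inch '[[0,0,0,0,0,0,-0.2],[0,0,0,0,0,0,-0.6],[0,0,0,0,0,0,-1],[0,0,0,0,0,0,-1],[0,0,0,0,0,0,-1],[0,0,0,0.5,0,0,-1],[0,0,0,1.2,0,0,-1],[0,0,0,1.9,0,0,-1],[0,0,0,2.4,0,0,-1],[0,0,0,2.4,0,0,-1],[0,0,0,2.4,0,0,-1]]' 20
python3 - <<'E'
from h import *
for n in("scene",):
  d=eyes.snapshot(n); cv2.imwrite(f"pics/{n}14.png",cv2.resize(d["pixels"][140:260,260:420,::-1],None,fx=5,fy=5,interpolation=cv2.INTER_CUBIC))
E
```

```text
t: 15.58
eef_pos: [0.5314, 0.0088, 0.0321]
eef_rot: [-0.337, -0.621, -0.337, 0.622]
force: [0.3, -0.3, 0.6]
width: 0.0851
```

View pics/scene14.png

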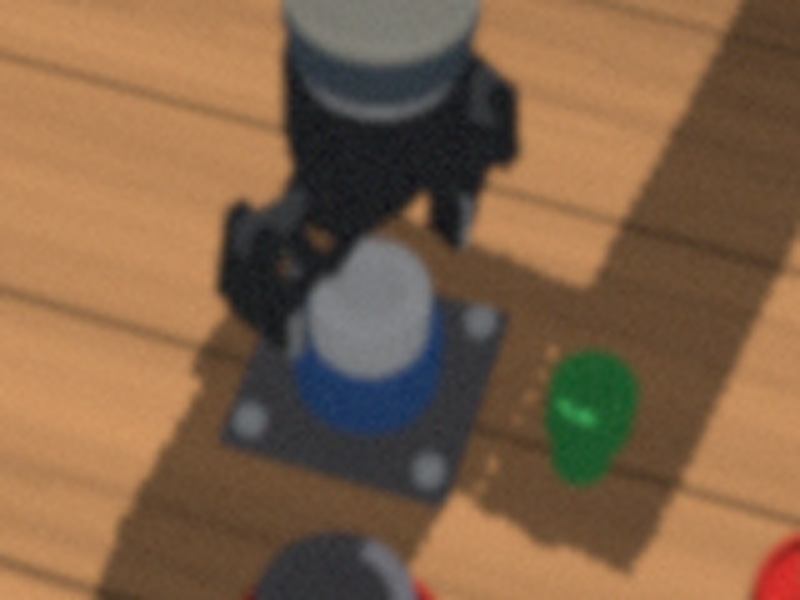

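```bash
python3 - <<'E'
from h import *
d=eyes.snapshot("scene");s,R=tool();b=np.array(s["eef_pos"])
for uv,k in (((319.6,211),.0425),((353,189),-.0425),((353,189),-.05)):
    c,v=ray(d,[uv]);v=v[0];y=R[:,1]
    t=(k-(c-b)@y)/(v@y);p=c+t*v;print(uv,k,p.round(4),"tool",(R.T@(p-b)*1000).round(1))
E
```

```text
(319.6, 211) 0.0425 [ 0.5705 -0.0098  0.0646] tool [-31.8  42.5  -5.5]
(353, 189) -0.0425 [0.5055 0.0461 0.0875] tool [-54.8 -42.5 -16.9]
(353, 189) -0.05 [0.4951 0.044  0.0727] tool [-40.  -50.   -9.5]
```

```bash
python3 -m inch '[[0,0,0,0.2,0,0,-1],[0,0,0,0.4,0,0,-0.8],[0,0,0,0.4,0,0,-0.6],[0,0,0,0.4,0,0,-0.4],[0,0,0,0.4,0,0,-0.2],[0,0,0,0.4,0,0,0],[0,0,0,0.4,0,0,0],[0,0,0,0.4,0,0,0],[0,0,0,0.4,0,0,0]]' 30
python3 - <<'E'
from h import *
for n in("scene",):
  d=eyes.snapshot(n); cv2.imwrite(f"pics/{n}15.png",cv2.resize(d["pixels"][140:260,260:420,::-1],None,fx=5,fy=5,interpolation=cv2.INTER_CUBIC))
E
```

```text
t: 16.43
eef_pos: [0.5316, 0.0089, 0.029]
eef_rot: [0.337, 0.622, 0.337, -0.622]
force: [-2.1, 1.4, 6.4]
width: 0.0532
```

View pics/scene15.png

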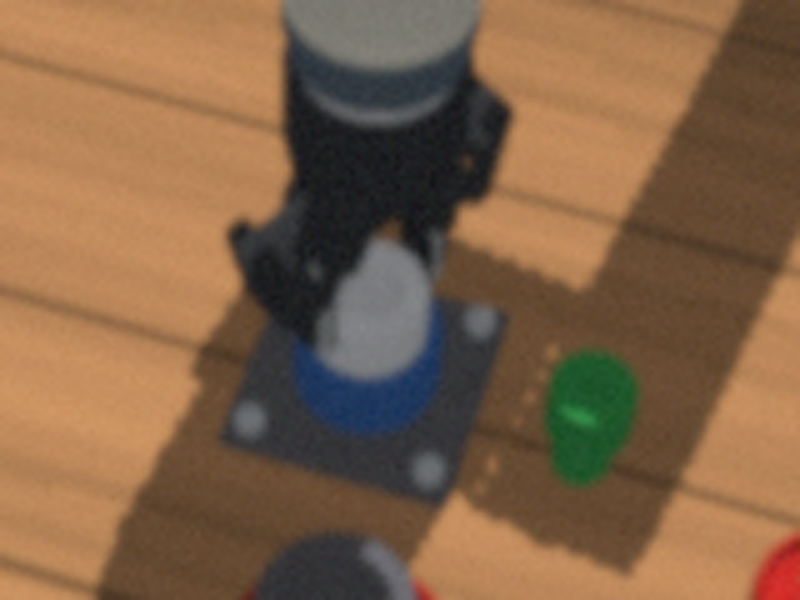

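Width is 53 mm, which matches the 54 mm collar, so this is a real grip. Next is a test lift.

```bash
python3 -m inch '[[0,0,0,0,0,0,0],[0,0,0,0,0,0,0],[0,0,0,-0.1,0,0,0],[0,0,0,-0.3,0,0,0],[0,0,0,-0.6,0,0,0],[0,0,0,-1,0,0,0],[0,0,0,-1,0,0,0]]' 60
```

```text
t: 17.07
eef_pos: [0.5321, 0.0087, 0.0393]
eef_rot: [0.337, 0.622, 0.337, -0.621]
force: [0.6, -0.2, -2.8]
width: 0.0519
```

```bash
python3 -m inch '[[0,0,0,-0.4,0,0,0],[0,0,0,-1,0,0,0],[0,0,0,-1.7,0,0,0],[0,0,0,-2.4,0,0,0],[0,0,0,-3.4,0,0,0],[0,0,0,-4.7,0,0,0],[0,0,0,-6,0,0,0],[0,0,0,-7.3,0,0,0],[0,0,0,-8.2,0,0,0],[0,0,0,-8.5,0,0,0],[0,0,0,-8.5,0,0,0],[0,0,0,-8.5,0,0,0]]'
python3 - <<'E'
from h import *
print(togo([.476,-.28,.123]))
for n in("scene",):
  d=eyes.snapshot(n); cv2.imwrite(f"pics/{n}16.png",cv2.resize(d["pixels"][110:260,260:420,::-1],None,fx=4,fy=4,interpolation=cv2.INTER_CUBIC))
E
```

```text
t: 18.07
eef_pos: [0.5316, 0.0088, 0.1235]
eef_rot: [-0.337, -0.622, -0.337, 0.622]
force: [-0.2, 0.3, -5.6]
width: 0.0517
[ 0.05 11.09 27.24]
```

View pics/scene16.png

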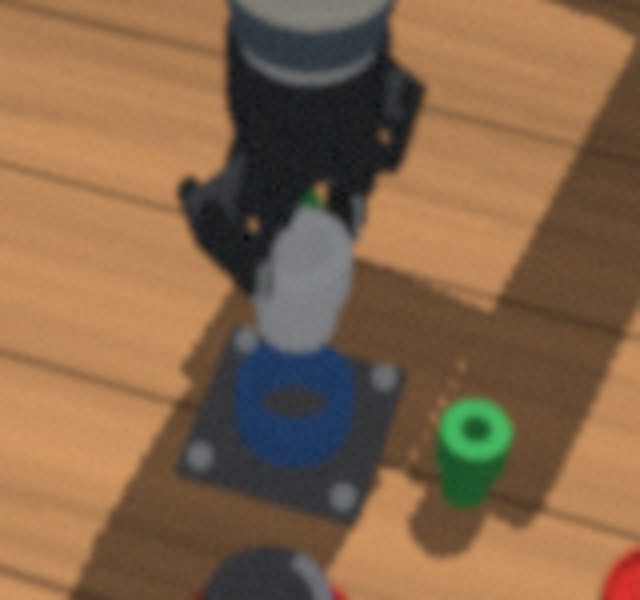

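The pale sleeve is out. It hangs at crop (305,280), and the holder below it is empty. I'm carrying it to the middle-sized saucer.

```bash
python3 -m inch '[[0,0,0,0,0.2,0.6,0],[0,0,0,0,0.9,2.2,0],[0,0,0,0,1.8,4.5,0],[0,0,0,0,2.8,7,0],[0,0,0,0,3.9,9.5,0],[0,0,0,0,4.9,12,0],[0,0,0,0,5.9,14.5,0],[0,0,0,0,6.9,17,0],[0,0,0,0,7.9,19.5,0],[0,0,0,0,8.9,22,0],[0,0,0,0,9.9,24.3,0],[0,0,0,0,10.6,26,0]]'
python3 -m inch '[[0,0,0,0,0.3,0.8,0],[0,0,0,0,0.5,1.2,0],[0,0,0,0,0.5,1.2,0],[0,0,0,0,0.5,1.2,0]]'
python3 - <<'E'
from h import *
print(togo([.476,-.28,.03]))
b=np.array(env.sense()["eef_pos"])
for n in("scene","top"):
  d=eyes.snapshot(n); c=(231,150) if n=="scene" else (450,260)
  for z in (.006,.108,.174): print(n,z,((proj(d,[b[0],b[1],z])[0]-c+[60,60])*5).round(0))
  cv2.imwrite(f"pics/{n}17.png",cv2.resize(d["pixels"][c[1]-60:c[1]+60,c[0]-60:c[0]+60,::-1],None,fx=5,fy=5,interpolation=cv2.INTER_CUBIC))
E
```

```text
t: 19.12
eef_pos: [0.4777, -0.2692, 0.123]
eef_rot: [-0.336, -0.622, -0.337, 0.622]
force: [0.3, -1.0, -3.5]
width: 0.0519
t: 19.45
eef_pos: [0.4763, -0.2791, 0.1234]
eef_rot: [0.337, 0.622, 0.337, -0.622]
force: [-0.4, -0.1, -4.1]
width: 0.0517
[9.34 0.03 0.09]
scene 0.006 [299. 373.]
scene 0.108 [267. 238.]
scene 0.174 [244. 141.]
top 0.006 [294. 291.]
top 0.108 [389. 311.]
top 0.174 [465. 328.]
```

View pics/scene17.png

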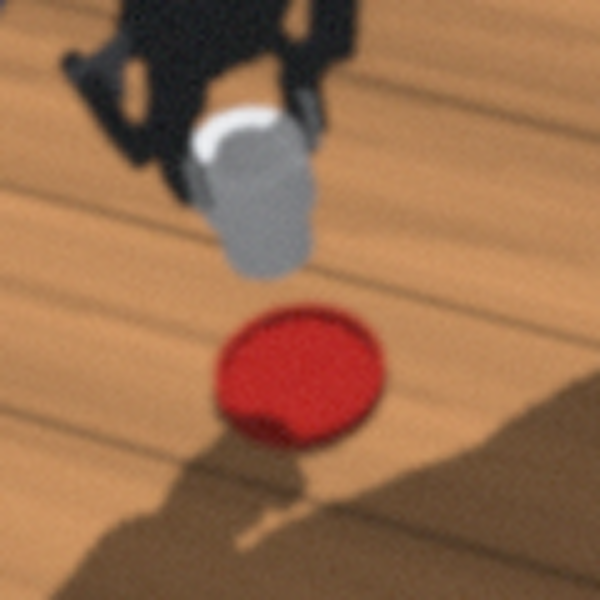

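View pics/top17.png

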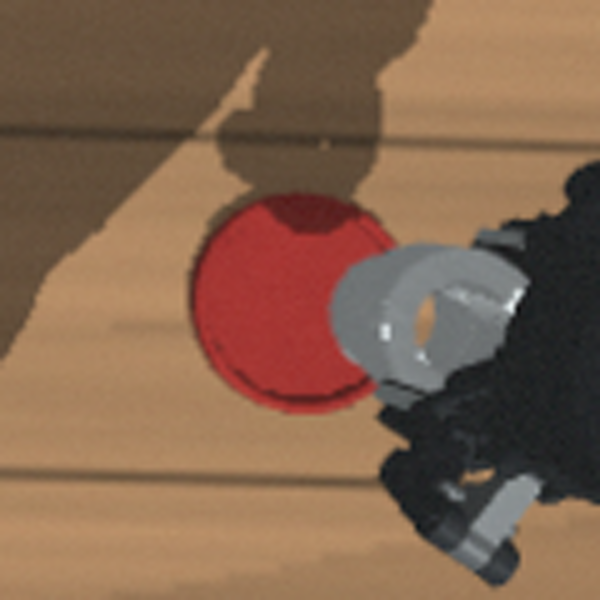

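The pale sleeve hangs upright. Its axis predictions agree with the picture to about 2 px, and the saucer centre is within 5 mm of it. Lowering.

```bash
python3 -m inch '[[0,0,0,0.4,-0.1,0.1,0],[0,0,0,1.6,-0.2,0.2,0],[0,0,0,3.2,-0.2,0.2,0],[0,0,0,4.8,-0.2,0.2,0],[0,0,0,6.4,-0.2,0.2,0],[0,0,0,7.7,-0.2,0.2,0],[0,0,0,8.7,-0.2,0.2,0],[0,0,0,9.3,-0.2,0.2,0],[0,0,0,9.3,-0.2,0.2,0],[0,0,0,9.3,-0.2,0.2,0]]'
python3 - <<'E'
from h import *
for n in("scene","top"):
  d=eyes.snapshot(n); c=(231,150) if n=="scene" else (450,260)
  cv2.imwrite(f"pics/{n}18.png",cv2.resize(d["pixels"][c[1]-50:c[1]+50,c[0]-60:c[0]+60,::-1],None,fx=5,fy=5,interpolation=cv2.INTER_CUBIC))
E
```

```text
t: 20.38
eef_pos: [0.4738, -0.2802, 0.0309]
eef_rot: [0.337, 0.622, 0.337, -0.622]
force: [-0.2, -0.1, -4.1]
width: 0.0517
```

View pics/scene18.png

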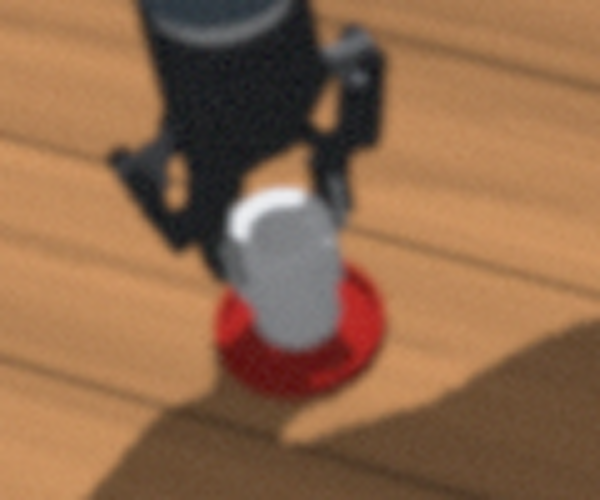

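View pics/top18.png

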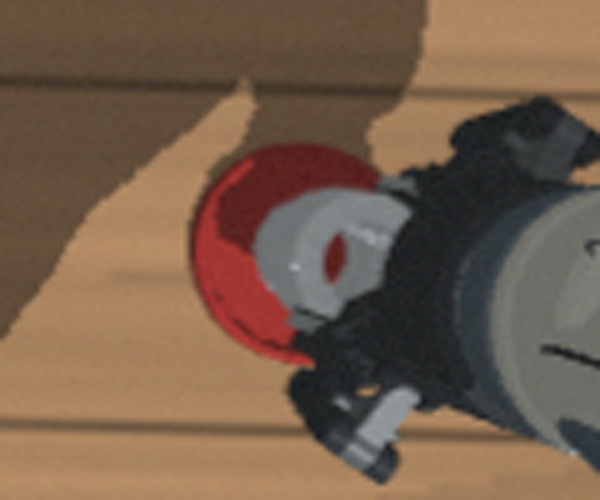

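```bash
python3 -m inch '[[0,0,0,0.2,0,0,0],[0,0,0,0.4,0,0,0],[0,0,0,0.6,0,0,0],[0,0,0,0.6,0,0,0],[0,0,0,0.6,0,0,0]]'
python3 -m inch '[[0,0,0,0.1,0,0,0],[0,0,0,0.2,0,0,0],[0,0,0,0.2,0,0,0]]'
python3 -m inch '[[0,0,0,0.1,0,0,0],[0,0,0,0.1,0,0,0]]'
```

```text
t: 20.9
eef_pos: [0.4736, -0.2803, 0.0246]
eef_rot: [-0.337, -0.622, -0.337, 0.622]
force: [-0.3, 0.5, -4.4]
width: 0.0519
t: 21.15
eef_pos: [0.4736, -0.2803, 0.0225]
eef_rot: [-0.337, -0.622, -0.337, 0.622]
force: [0.7, -0.1, -4.9]
width: 0.052
t: 21.32
eef_pos: [0.4736, -0.2803, 0.0215]
eef_rot: [-0.337, -0.622, -0.337, 0.622]
force: [0.1, 0.1, -5.4]
width: 0.052
```

```bash
python3 -m inch '[[0,0,0,0.1,0,0,0],[0,0,0,0.1,0,0,0]]'
```

```text
t: 21.48
eef_pos: [0.4737, -0.2804, 0.0214]
eef_rot: [0.337, 0.622, 0.337, -0.622]
force: [-2.3, 1.9, 3.4]
width: 0.0514
```

Contact at TCP z = 0.0214 (expected 0.021). Gentle release.

```bash
python3 -m inch '[[0,0,0,0,0,0,-0.1],[0,0,0,0,0,0,-0.2],[0,0,0,0,0,0,-0.25],[0,0,0,0,0,0,-0.35],[0,0,0,0,0,0,-0.5],[0,0,0,0,0,0,-0.7],[0,0,0,0,0,0,-1],[0,0,0,0,0,0,-1],[0,0,0,0,0,0,-1]]' 20
python3 - <<'E'
from h import *
for n in("scene","top"):
  d=eyes.snapshot(n); c=(231,150) if n=="scene" else (450,260)
  cv2.imwrite(f"pics/{n}19.png",cv2.resize(d["pixels"][c[1]-50:c[1]+50,c[0]-60:c[0]+60,::-1],None,fx=5,fy=5,interpolation=cv2.INTER_CUBIC))
E
```

```text
t: 22.23
eef_pos: [0.4737, -0.2804, 0.0207]
eef_rot: [0.337, 0.622, 0.337, -0.622]
force: [0.8, -0.4, 0.1]
width: 0.0856
```

View pics/scene19.png

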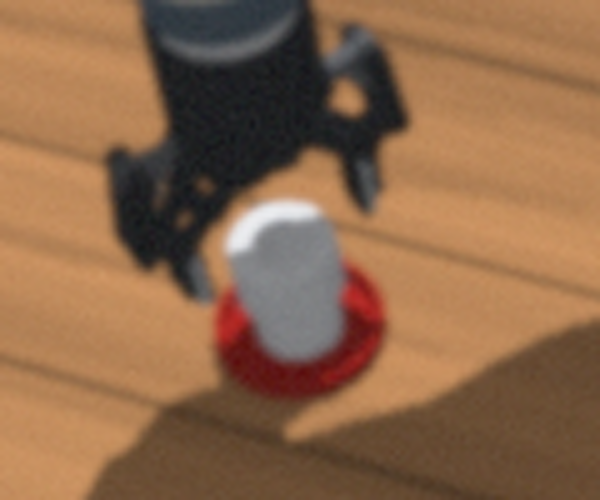

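View pics/top19.png

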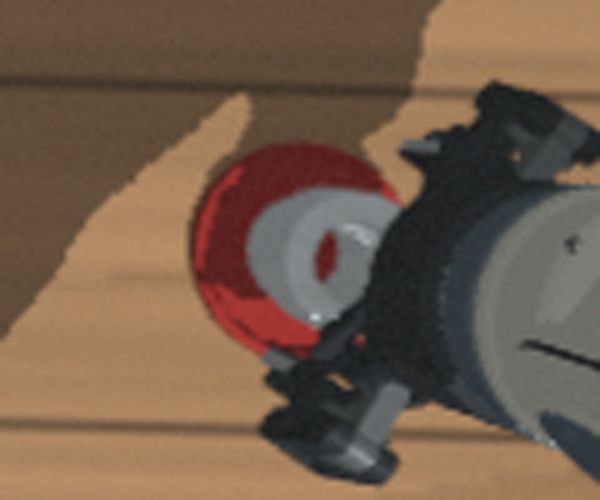

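The pale sleeve stands free in the saucer (scene crop (290,285)), and both fingers are clear. I'm retreating and doing a final check.

```bash
python3 -m inch '[[0,0,0,-0.5,0,0,-1],[0,0,0,-2,0,0,-1],[0,0,0,-4,0,0,-1],[0,0,0,-6.5,0,0,-1],[0,0,0,-9,0,0,-1],[0,0,0,-11.5,0,0,-1],[0,0,0,-14,0,0,-1],[0,0,0,-16,0,0,-1],[0,0,0,-17,0,0,-1],[0,0,0,-17,0,0,-1]]'
python3 -m inch '[[0,0,0,0,-1,0.5,-1],[0,0,0,0,-3,1.5,-1],[0,0,0,0,-5,2.5,-1],[0,0,0,0,-7,3.5,-1],[0,0,0,0,-9,4.5,-1],[0,0,0,0,-10,5,-1],[0,0,0,0,-10,5,-1],[0,0,0,0,-10,5,-1]]'
python3 - <<'E'
from h import *
for n in("scene","top"):
  d=eyes.snapshot(n); cv2.imwrite(f"pics/{n}20.png",cv2.resize(d["pixels"][100:300,140:500,::-1],None,fx=2.2,fy=2.2,interpolation=cv2.INTER_CUBIC))
E
```

```text
t: 23.17
eef_pos: [0.4744, -0.2809, 0.193]
eef_rot: [0.338, 0.622, 0.336, -0.621]
force: [0.5, 0.3, -0.3]
width: 0.0854
t: 23.83
eef_pos: [0.3622, -0.2676, 0.1902]
eef_rot: [0.337, 0.622, 0.337, -0.622]
force: [0.0, -0.5, 1.2]
width: 0.0852
```

View pics/scene20.png

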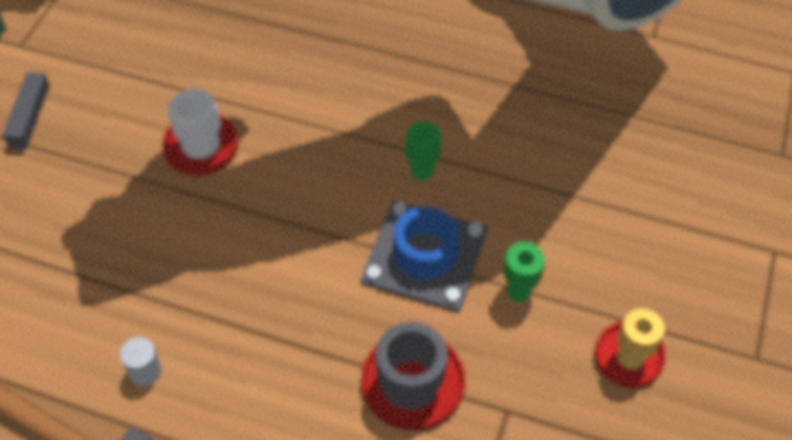

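View pics/top20.png

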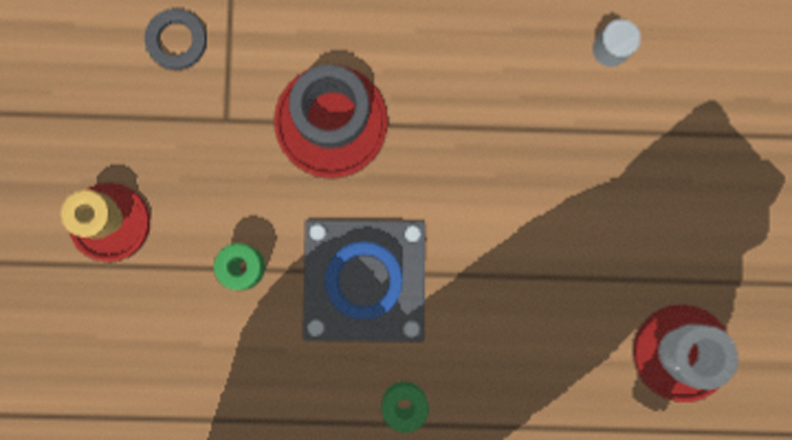

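Both sleeves stand upright with the collar on top. Brass is in the small saucer (scene crop (640,340)) and pale is in the middle-sized one ((195,125)). The holder is empty and the robot is clear of everything.

```bash
python3 -c "
from rig import workorder
print(workorder.sign_off())"
```

```text
the job is handed in; nothing more can be done
None
```

I pulled the brass small sleeve out and set it in the smallest saucer. Then I pulled the pale medium sleeve out and set it in the middle-sized one, and handed the job in at about 24 s on the robot's clock.

- **Final check:** in the last pictures from both cameras, both sleeves stand upright, collar on top, inside their saucers. The holder is empty, the large dark sleeve and green decoys look undisturbed, and the gripper is clear. The highest wrist force I read was under 10 N.
- **Finger tips short of the TCP:** the tips turned out to be about 30 mm behind the reported TCP. My first try at the medium sleeve therefore closed on air above it; I measured the tips in the picture, went lower and gripped it properly at 52–53 mm for its 54 mm collar.
- **Brass grip was marginal:** it was held only near the collar's top edge, reading about 35.5 mm for a 40 mm collar. It did not slip, and touched down at the height I had worked out.
- **Camera disagreement:** the two cameras differed by up to about 7 mm in x on the saucers. I took values between them, which was well within the saucers' play.

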